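# Sweep the brass caps into the scrap bay

### The arm

A 6-joint arm with a two-finger parallel gripper is mounted at the origin on the work surface. World frame = base frame: x ahead of the robot, y to its left, z up, the work surface at z = 0. Lengths are in mm, angles in degrees, forces in N, time in s.
With the tool pointing down it reaches from about 350 to 850 mm from the base axis. Payload 8.1 kg.
Tool frame: the origin (TCP) lies midway between the tips of the shut fingers; the grasp point (between the pads) lies 19 mm behind it; z points along the fingers, y is the line along which they close (so a half turn about z gives the same grasp; the last joint's range is limited). The gripper opens to 85 mm and grips with 20 to 120 N. Pads are 22 mm wide; open, the fingers measure 114 mm over their backs; the gripper's body (76 mm by 85 mm) begins 54 mm behind the grasp point. The pads swing forward as they close: fully open they stand 13 mm farther back than shut.
Start: joints at [-76.971, 7.471, 85.268, -0, 87.261, -4.893], TCP at [184.655, -570.884, 231.292] pointing down, gripper open.
Joint ranges: [-169.43, 169.43], [-51.17, 129.36], [1.28, 143.12], [-76.62, 256.62], [0, 156.53], [-152.29, 152.29]. Speed limits (degrees/s): [136.94, 136.94, 159.86, 180, 180, 180].

### API

Orientations are given as [roll, pitch, yaw] about the fixed x, y, z axes, in that order (R = Rz(yaw) Ry(pitch) Rx(roll)).
In Python, from bench import sense, snapshot, order, finder gives the robot as it stands.
- The arm moves only by the tool send_rows, never from a script. Its argument "steps" is a list of rows, each a list of 2 entries, a list of its own where there are three numbers: the shift along the world's x, y, z in units of 30 mm (1.0 is 30 mm), then the turn, a rotation vector about the world's x, y, z in rad. In form: [[[dx, dy, dz], [wx, wy, wz]], ...]. A call has 1 to 10 rows; each row is the pose to reach, as a shift and turn from the pose commanded when the call began; what a row does not reach only later rows make up. A row lasts 1/8 s, in which the tool goes at most 62.5 mm and 10.7 degrees, less where a joint would pass 70% of its speed; a pose out of reach is approached as far as the arm can. A call with a gripper value outside its range is refused whole. "fingers" is the closure, from 0 (fully open) to 1 (shut), set as the call begins (left out, the last holds). The fingers move at their own pace and stop on an object; "squeeze" is the grip in N (left out, the last holds). Time passes only in rows, so rows that repeat a pose let the fingers close. It gives the time, the measured TCP pose, the force, the opening and the grip force at its end, in the units of the state.
- sense(): the state, without advancing time (a new reading comes with each control period).
- snapshot(name): name is "scene" or "top" or "wrist"; returns a dict with "img" (420x560x3 uint8, red, green, blue), "K" (3x3 intrinsics, pixels), "pose" (4x4, takes a point from camera to world coordinates). Camera axes: x right, y up, looking along -z (the intrinsics and any distortion apply to the point x, -y, -z); pixel columns grow to the right and rows downward; lengths in mm; the calibration is good to about 2 mm. A picture is of the moment at which its call begins. There is no depth.
- order.hand_in(): hands the job in; it is judged then, once.
Trained networks look in the newest picture that a camera, given by its name, has taken for a name from the list of things; names that differ only in an ending like _2 or _b are one class to them, and where a whole thing is asked for, a point or a joint stands for the part that bears it (a point fixed in the world has none). Each returns a list of dicts, best first, with "confidence" (0 to 1); they miss things now and then, are a little off and sometimes report something else, mostly with a low value. They report only what shows in the picture. A call takes as long as a camera call. They do not tell look-alikes from the thing itself.
- finder.find_in(label, camera): "box" ([left, top, width, height] as shares, 0 to 1, of the picture: columns of its width, rows of its height, round what is visible of it).
- finder.trace(label, camera): "mask" (420x560 bool, what is visible of it) and "box" ([left, top, width, height] as shares, 0 to 1, of the picture: columns of its width, rows of its height, round what is visible of it).
- finder.pinpoint(label, camera): "at" ([column, row] as shares, 0 to 1, of the picture: columns of its width, rows of its height: a listed point, or the origin of a listed thing).
The state is a dict: "time": time; "joint_pos": joint angles; "qd": joint speeds; "joint_efforts": joint torques, N m; "tool_pos": TCP position; "tcp_rot": TCP orientation; "ft_force": force on the tool from outside, world axes, zero at the start; "wrist_torque": the same for the moment, N m; "finger_gap": finger opening in mm; "grip_force": force on a finger pad.
Only numpy, scipy, OpenCV 4.12 (cv2) and the standard library are available. Lean on these libraries where they do the work, as an engineer would, in place of code of your own. Each camera call takes 0.05 s, during which the arm holds its last target. There are 200 camera calls.

### The job

Sweep the three flat hexagonal brass caps across the bench with the fingers, through the open side of the plywood fence, until each cap lies wholly inside it. Only push them: they stay flat on the bench all the way and are never picked up. Leave the two standing copper pipe stubs and the jar where they stand.

Things in the scene. Friction and masses are not known exactly. Their poses are not given: they have to be found in the camera images.
- bay: U-shaped plywood fence fixed to the bench, mouth roughly towards the robot, no floor or sill. Walls 18 mm thick, 35 high. Inside 200 mm wide (y), 120 deep (x). Origin: on the bench, middle of the inside; its x points from mouth to back wall: mouth line at x=-60 mm, back wall at +60, side walls at y=+-100. The caps start in a row before the mouth, at x=-135 to -190 mm, y within +-125 mm.
- cap1: Hexagonal brass blanking cap lying flat: 38 mm across flats, 44 mm across corners, hexagon 16 mm high with a round boss (33 mm diameter) on top, 22 mm high in all, about 110 g, slides on the bench. Origin: centre of its underside, z up; the corners of the hexagon may point any way. One of three identical caps.
- cap2: Hexagonal brass blanking cap lying flat: 38 mm across flats, 44 mm across corners, hexagon 16 mm high with a round boss (33 mm diameter) on top, 22 mm high in all, about 110 g, slides on the bench. Origin: centre of its underside, z up; the corners of the hexagon may point any way. One of three identical caps.
- cap3: Hexagonal brass blanking cap lying flat: 38 mm across flats, 44 mm across corners, hexagon 16 mm high with a round boss (33 mm diameter) on top, 22 mm high in all, about 110 g, slides on the bench. Origin: centre of its underside, z up; the corners of the hexagon may point any way. One of three identical caps.
- stub1: Upright plain copper pipe stub standing on its end, 28 mm diameter, 38 mm high, loose. Not part of the work. Origin: centre of its underside. It stands in the row of caps, about 75 mm from its neighbours.
- stub2: Upright plain copper pipe stub standing on its end, 28 mm diameter, 38 mm high, loose. Not part of the work. Origin: centre of its underside. It stands outside the fence, on its +y side.
- jar: Closed jar, 52 mm diameter, 50 mm high, standing outside the fence on its -y side. Not part of the work. Origin: centre of its underside.
Not all that is in view belongs to the job. Leave any purple look-alike of the cap2 alone.

How it is judged:
By the outcome, as a careful person would: the job done as asked, in the order asked, and still so for the second after the job is handed in, with the robot touching nothing.
It also fails if it takes over 67 s, if anything falls off the work surface, if the arm or the gripper's body presses on something with over 40 N, if the wrist force passes 120 N, or if a joint passes its speed limit or range.

## Working session

There is one attempt and no reset: what is moved stays moved. The work goes in short steps, Python scripts to look and compute and a tool call to move; the robot and the scene stay as the last step left them, time stands still between calls to the robot, and variables do not carry over. Pictures are saved under pics/ and viewed, at most 10 in all, crops included, and the job is handed in when it is done.

Besides the shell and the picture viewer there is one more tool, called after ">>>" as name(argument=value, ...) on one line, values as JSON. send_rows: Moves the arm, as the interface text tells. Its arguments: {"type":"object","properties":{"steps":{"type":"array"},"fingers":{"type":"number"},"squeeze":{"type":"number"}},"required":["steps"]}

```bash
mkdir -p pics
cat > h.py <<'E'
import numpy as np, cv2
from bench import sense, snapshot, order, finder
def ray(s,u,v):
    K=s["K"];P=np.array(s["pose"]);d=np.linalg.inv(K)@np.array([u,v,1.]);d=P[:3,:3]@np.array([d[0],-d[1],-d[2]])
    return P[:3,3],d
def onz(s,u,v,z):
    o,d=ray(s,u,v);return o+d*(z-o[2])/d[2]
def proj(s,p):
    P=np.array(s["pose"]);c=P[:3,:3].T@(np.array(p,float)-P[:3,3]);q=s["K"]@np.array([c[0],-c[1],-c[2]]);return q[:2]/q[2]
def save(s,n,k=1):
    cv2.imwrite(f"pics/{n}.png",cv2.resize(s["img"],None,fx=k,fy=k)[:,:,::-1])
E
python3 - <<'E'
from h import *
for c in("top","scene"):
    s=snapshot(c);save(s,c);print(c,np.round(s["pose"],2).tolist(),s["K"].tolist(),[k for k in s])
    for l in("cap1","stub1","jar","bay"):
        for r in finder.pinpoint(l,c):
            u,v=r["at"][0]*560,r["at"][1]*420
            print(c,l,round(r["confidence"],2),round(u),round(v),np.round(onz(s,u,v,0)[:2]))
print(sense()["time"])
E
```

```text
top [[0.03, 0.99, -0.14, 397.77], [-1.0, 0.03, -0.01, 8.4], [-0.0, 0.14, 0.99, 909.29], [0.0, 0.0, 0.0, 1.0]] [[433.9420787817885, 0.0, 278.09226462291844], [0.0, 433.9420787817885, 216.7550261878441], [0.0, 0.0, 1.0]] ['img', 'K', 'pose']
top cap1 0.84 265 289 [371.  37.]
top cap1 0.79 281 245 [464.   9.]
top cap1 0.77 216 282 [383. 141.]
top cap1 0.7 236 243 [465. 103.]
top cap1 0.52 314 245 [465. -61.]
top stub1 0.49 198 246 [458. 181.]
top stub1 0.46 164 203 [547. 258.]
top jar 0.56 336 174 [ 620. -107.]
top bay 0.53 236 243 [465. 102.]
scene [[0.18, -0.58, 0.8, 1253.54], [0.98, 0.11, -0.14, -118.17], [-0.01, 0.81, 0.59, 572.47], [0.0, 0.0, 0.0, 1.0]] [[513.7952682250872, 0.0, 272.2620804411287], [0.0, 513.7952682250872, 211.6850093321542], [0.0, 0.0, 1.0]] ['img', 'K', 'pose']
scene cap1 0.91 271 208 [466.  16.]
scene cap1 0.8 320 180 [387. 133.]
scene cap1 0.76 315 202 [464. 103.]
scene cap1 0.75 275 181 [374.  43.]
scene cap1 0.73 232 211 [464. -57.]
scene stub1 0.89 410 219 [550. 263.]
scene stub1 0.79 350 197 [459. 175.]
scene jar 0.58 214 276 [ 634. -107.]
scene bay 0.84 320 255 [617.  74.]
0.5
```

View pics/top.png

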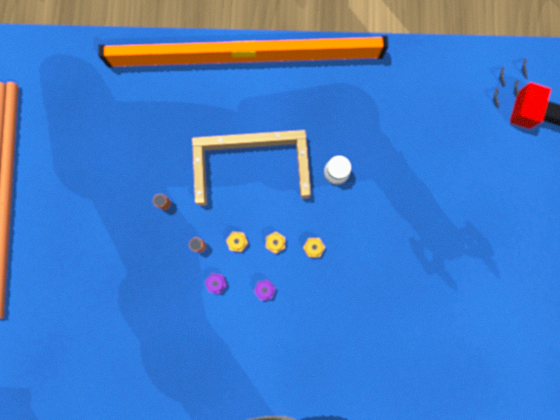

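View pics/scene.png

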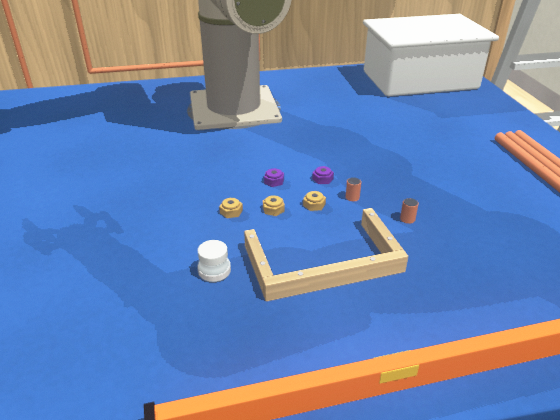

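The true caps are the yellow brass ones at top px (236,242), (275,242) and (314,247). The look-alikes are purple, at (216,283) and (265,290), and I'll leave them alone. Next is one close crop with measurements.

Run:
```python
from h import *
s=snapshot("top");im=s["img"]
hsv=cv2.cvtColor(im,cv2.COLOR_RGB2HSV)
m=cv2.inRange(hsv,(10,60,90),(35,255,255));m[:110]=0;m[:,:130]=0;m[330:]=0;m[:,400:]=0
n,L,st,ce=cv2.connectedComponentsWithStats(m)
for i in range(1,n):
    if st[i,4]>40: print(st[i].tolist(),ce[i].round(1),onz(s,*ce[i],11).round(1))
i=1+np.argmax(st[1:,4]); c=cv2.findContours((L==i).astype('uint8'),0,2)[0][0]
for p in cv2.approxPolyDP(c,3,True)[:,0]: print(p,onz(s,*p,35)[:2].round(),onz(s,*p,0)[:2].round())
for cam in("top","scene"):
    if cam=="scene": s2=snapshot("scene")
    S=s if cam=="top" else s2
    for l in("cap1","stub1","jar"):
        for r in finder.trace(l,cam):
            v,u=np.nonzero(r["mask"]);h={"cap1":11,"stub1":19,"jar":25}[l]
            print(cam,l,round(r["confidence"],2),round(u.mean()),round(v.mean()),onz(S,u.mean(),v.mean(),h)[:2].round(1))
save({"img":im[120:310,140:360]},"crop",3.5)
```

```text
[193, 131, 117, 74, 2261] [249.1 153.9] [655.5  80.7  11. ]
[227, 232, 21, 20, 298] [236.8 241.4] [468.   99.4  11. ]
[266, 232, 19, 21, 288] [275.2 242.3] [468.4  19.7  11. ]
[304, 238, 21, 19, 295] [313.7 247.1] [460.5 -60.3  11. ]
[304 131] [701. -34.] [713. -36.]
[194 138] [680. 195.] [691. 203.]
[196 202] [545. 184.] [550. 191.]
[205 203] [543. 165.] [549. 171.]
[205 148] [659. 171.] [669. 178.]
[290 142] [676.  -5.] [688.  -6.]
[297 144] [673. -20.] [684. -21.]
[301 195] [565. -31.] [572. -32.]
[308 196] [563. -45.] [570. -47.]
top cap1 0.82 275 242 [468.7  19.2]
top cap1 0.81 237 241 [469.6  98.9]
top cap1 0.55 216 282 [382.7 139.2]
top cap1 0.54 314 247 [461.2 -60.5]
top cap1 0.54 265 289 [372.3  38.7]
top stub1 0.7 162 201 [546.9 258.5]
top stub1 0.44 197 244 [459.4 179.3]
top jar 0.59 337 170 [ 622.6 -105.8]
scene cap1 0.94 314 200 [473.2  99.7]
scene cap1 0.83 231 208 [466.3 -59.5]
scene cap1 0.69 274 206 [475.2  21. ]
scene cap1 0.68 274 177 [375.6  38.9]
scene cap1 0.67 323 175 [386.7 139.5]
scene stub1 0.67 353 189 [459.5 180.3]
scene stub1 0.58 409 210 [545.8 259.6]
scene jar 0.71 213 260 [ 626.  -105.6]
```

View pics/crop.png

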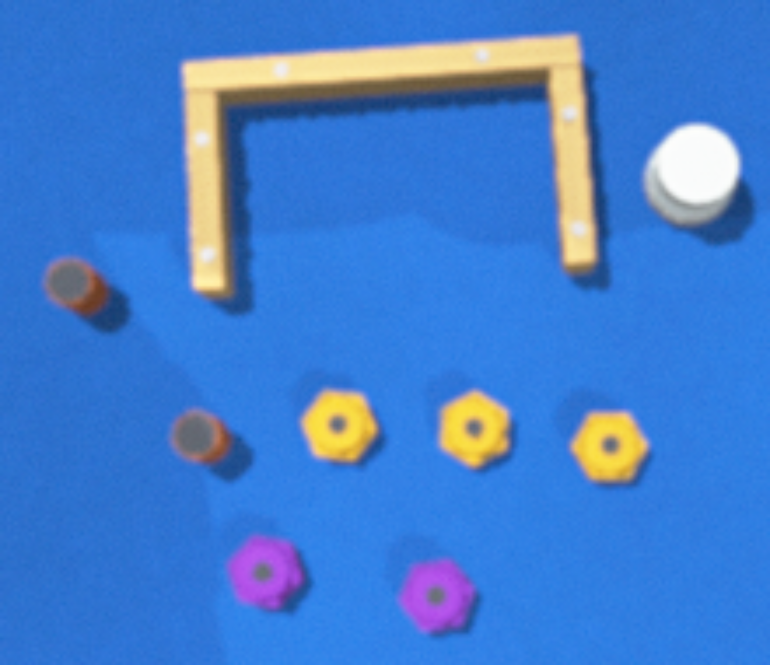

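The crop shows the yellow brass caps clearly distinct from the purple ones. In top px they are at (237,241), (275,242) and (314,247), with a stub at (197,244).

Run:
```python
from h import *
q=sense();print({k:np.round(q[k],2).tolist() for k in("time","joint_pos","tool_pos","tcp_rot","finger_gap","ft_force")})
O=np.array([613.6,73.7]);a=np.radians(6.4);R=np.array([[np.cos(a),-np.sin(a)],[np.sin(a),np.cos(a)]])
for n,p in dict(A=(470,99.5),B=(470,20),C=(462,-60),s1=(459.5,180)).items(): print(n,(R.T@(np.array(p)-O)).round(1))
def W(*b): return (O+R@np.array(b,float)).round(1)
for n,b in dict(At=(10,57),Bt=(10,5),Cm=(-98,-52),Ct=(8,-50)).items(): print(n,W(*b))
```

```text
{'time': 0.9, 'joint_pos': [-76.97, 7.47, 85.27, -0.0, 87.26, -4.89], 'tool_pos': [184.64, -570.9, 231.32], 'tcp_rot': [180.0, 0.0, 17.92], 'finger_gap': 85.23, 'ft_force': [0.66, -1.13, -0.12]}
A [-139.8   41.6]
B [-148.7  -37.4]
C [-165.6 -116. ]
s1 [-141.3  122.8]
At [617.2 131.5]
Bt [623.   79.8]
Cm [522.   11.1]
Ct [627.1  24.9]
```

>>> send_rows(steps=[[[4, 5, 0], [0, 0, 0]], [[5, 8, 0], [0, 0, 0]], [[6, 10, 0], [0, 0, -0.05]], [[7, 12, 0], [0, 0, -0.1]], [[8, 14, -1], [0, 0, -0.1]], [[8, 16, -2], [0, 0, -0.1]], [[8, 18, -3], [0, 0, -0.1]], [[7.9, 20, -4], [0, 0, -0.1]], [[7.88, 22, -4.4], [0, 0, -0.1]], [[7.88, 22, -4.4], [0, 0, -0.1]]], fingers=0.72, squeeze=40)

```text
time: 2.15
tool_pos: [407.8, -11.2, 131.9]
tcp_rot: [180.0, -0.1, 12.2]
ft_force: [0.4, 0.3, 0.2]
finger_gap: 24.1
grip_force: 0.0
```

>>> send_rows(steps=[[[0.4, 1, -0.5], [0, 0, 0]], [[0.4, 2, -1], [0, 0, 0]], [[0.4, 2, -1], [0, 0, 0]], [[0.4, 2, -1], [0, 0, 0]]])

```text
time: 2.65
tool_pos: [419.8, 46.6, 102.5]
tcp_rot: [180.0, -0.0, 12.2]
ft_force: [0.1, 0.1, 1.5]
finger_gap: 24.2
grip_force: 0.0
```

>>> send_rows(steps=[[[0, 1.4, 0], [0, 0, 0]], [[0, 1.4, -1.2], [0, 0, 0]], [[0, 1.4, -2.2], [0, 0, 0]], [[0, 1.4, -3], [0, 0, 0]], [[0, 1.4, -3.1], [0, 0, 0]], [[0, 1.4, -3.1], [0, 0, 0]]])

```text
time: 3.4
tool_pos: [420.5, 88.4, 10.1]
tcp_rot: [180.0, -0.1, 12.1]
ft_force: [1.1, 0.4, 0.3]
finger_gap: 23.9
grip_force: 0.0
```

Run:
```python
from h import *
s=snapshot("scene");save({"img":s["img"][130:310,190:450]},"s1",3);print(sense()["tool_pos"])
```

```text
[420.852313    88.58937706  10.47622067]
```

View pics/s1.png

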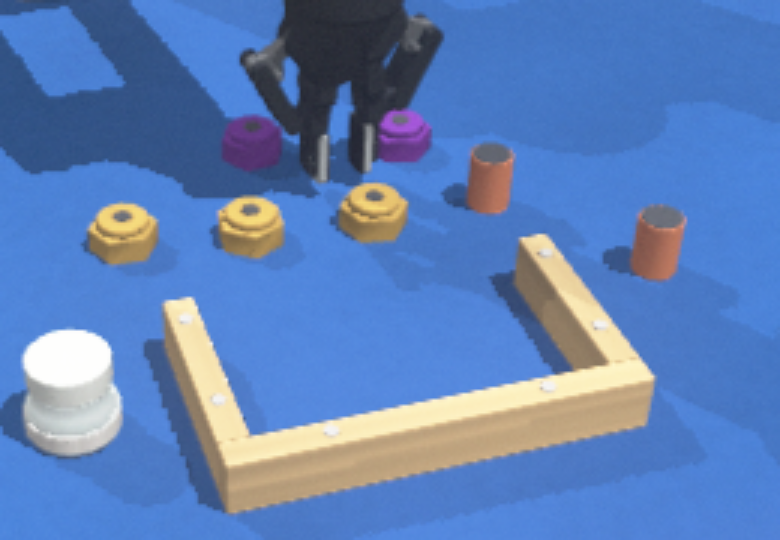

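The fingers are down behind the left cap. In the crop they are at (320–365,170), with the cap at (372,210), clear of the purple caps. Push A.

>>> send_rows(steps=[[[0, 0, -0.17], [0, 0, 0]], [[0.4, 0.09, -0.17], [0, 0, 0]], [[0.8, 0.18, -0.17], [0, 0, 0]], [[1.2, 0.26, -0.17], [0, 0, 0]], [[1.6, 0.35, -0.17], [0, 0, 0]], [[2.0, 0.44, -0.17], [0, 0, 0]], [[2.4, 0.53, -0.17], [0, 0, 0]], [[2.8, 0.61, -0.17], [0, 0, 0]], [[3.2, 0.7, -0.17], [0, 0, 0]], [[3.5, 0.77, -0.17], [0, 0, 0]]])

```text
time: 4.7
tool_pos: [525.5, 112.3, 4.0]
tcp_rot: [180.0, -0.0, 12.2]
ft_force: [-0.8, -0.8, 1.5]
finger_gap: 23.8
grip_force: 1.2
```

```bash
cat > m.py <<'E'
from h import *
def go():
    q=sense();O=np.array([613.6,73.7]);a=np.radians(6.4);R=np.array([[np.cos(a),-np.sin(a)],[np.sin(a),np.cos(a)]])
    print(q["time"],np.round(q["tool_pos"],1),np.round(q["tcp_rot"],1),np.round(q["ft_force"],1))
    for c in("top","scene"):
        s=snapshot(c)
        for l,h in(("cap1",11),("stub1",19),("jar",25)):
            for r in finder.trace(l,c):
                v,u=np.nonzero(r["mask"]);p=onz(s,u.mean(),v.mean(),h)[:2];print(c,l,round(r["confidence"],2),p.round(),"bay",(R.T@(p-O)).round(),s["img"][int(np.median(v)),int(np.median(u))+4])
E
python3 -c "import m;m.go()"
```

```text
4.7 [525.5 112.3   4. ] [180.   -0.   12.2] [-0.8 -0.8  1.5]
top cap1 0.69 [386. 139.] bay [-219.   91.] [167  79 225]
top cap1 0.58 [461. -60.] bay [-167. -115.] [129 104  53]
top cap1 0.58 [372.  34.] bay [-244.  -12.] [ 98  46 138]
top cap1 0.54 [469.  19.] bay [-150.  -38.] [158 122  49]
top stub1 0.63 [459. 180.] bay [-142.  122.] [157 116 108]
top jar 0.74 [ 624. -106.] bay [ -10. -180.] [251 252 252]
scene cap1 0.88 [559. 118.] bay [-49.  50.] [231 194 112]
scene cap1 0.83 [466. -60.] bay [-161. -117.] [129 108  72]
scene cap1 0.65 [474.  20.] bay [-145.  -37.] [136 109  72]
scene cap1 0.54 [376.  40.] bay [-239.   -7.] [ 83  51 112]
scene stub1 0.56 [546. 260.] bay [-46. 192.] [179 116  94]
scene jar 0.95 [ 626. -105.] bay [  -8. -179.] [207 208 205]
```

>>> send_rows(steps=[[[0.4, 0.09, 0], [0, 0, 0]], [[0.8, 0.18, 0], [0, 0, 0]], [[1.2, 0.26, 0], [0, 0, 0]], [[1.6, 0.35, 0], [0, 0, 0]], [[1.9, 0.41, 0], [0, 0, 0]], [[2.1, 0.45, 0], [0, 0, 0]], [[2.1, 0.45, 0], [0, 0, 0]], [[1.6, 0.35, 0], [0, 0, 0]], [[1.6, 0.35, 2], [0, 0, 0]], [[1.6, 0.35, 2.6], [0, 0, 0]]])

```text
time: 6.35
tool_pos: [575.0, 122.9, 86.3]
tcp_rot: [180.0, -0.4, 12.2]
ft_force: [0.5, 1.3, 1.3]
finger_gap: 24.2
grip_force: 0.0
```

>>> send_rows(steps=[[[-1.4, -1.2, 0], [0, 0, 0.05]], [[-2.8, -2.4, 0], [0, 0, 0.1]], [[-4.2, -3.5, 0], [0, 0, 0.16]], [[-4.83, -3.96, 0], [0, 0, 0.16]], [[-4.83, -3.96, 0], [0, 0, 0.16]], [[-4.83, -3.96, -1.2], [0, 0, 0.16]], [[-4.83, -3.96, -2.2], [0, 0, 0.16]], [[-4.83, -3.96, -2.57], [0, 0, 0.16]], [[-4.83, -3.96, -2.57], [0, 0, 0.16]]])

```text
time: 7.48
tool_pos: [427.5, 4.2, 4.5]
tcp_rot: [-180.0, 0.1, 21.4]
ft_force: [0.1, 0.7, -0.3]
finger_gap: 23.9
grip_force: 0.0
```

```bash
python3 -c "import m;m.go()"
```

```text
7.475 [427.5   4.2   4.5] [-1.80e+02  1.00e-01  2.14e+01] [ 0.1  0.7 -0.3]
top cap1 0.65 [617. 131.] bay [10. 57.] [234 191  57]
top cap1 0.54 [383. 145.] bay [-221.   96.] [133 102 167]
top stub1 0.59 [547. 258.] bay [-46. 190.] [167 104  75]
top stub1 0.57 [615. 129.] bay [ 8. 54.] [234 191  57]
top stub1 0.44 [459. 180.] bay [-142.  123.] [160 118 107]
top jar 0.71 [546. 256.] bay [-47. 189.] [167 104  75]
top jar 0.65 [ 623. -106.] bay [ -11. -180.] [252 253 253]
scene cap1 0.75 [473.  22.] bay [-146.  -36.] [174 142  88]
scene cap1 0.66 [386.  48.] bay [-229.    0.] [ 93  74 150]
scene cap1 0.63 [387. 139.] bay [-218.   91.] [118  69 158]
scene cap1 0.59 [620. 132.] bay [13. 57.] [239 207 118]
scene stub1 0.85 [547. 260.] bay [-46. 192.] [180 116  93]
scene stub1 0.84 [458. 181.] bay [-143.  124.] [181 116  94]
scene stub1 0.35 [486.  18.] bay [-133.  -41.] [190 156  93]
scene jar 0.97 [ 627. -106.] bay [  -7. -180.] [209 210 206]
scene jar 0.5 [637. 125.] bay [29. 49.] [217 177 103]
```

>>> send_rows(steps=[[[0.4, 0.16, 0], [0, 0, 0]], [[0.8, 0.31, 0], [0, 0, 0]], [[1.2, 0.47, 0], [0, 0, 0]], [[1.6, 0.62, 0], [0, 0, 0]], [[2.0, 0.78, 0], [0, 0, 0]], [[2.4, 0.93, 0], [0, 0, 0]], [[2.8, 1.09, 0], [0, 0, 0]], [[3.2, 1.25, 0], [0, 0, 0]], [[3.6, 1.4, 0], [0, 0, 0]], [[4.0, 1.56, 0], [0, 0, 0]]])

```text
time: 9.12
tool_pos: [548.5, 50.9, 4.9]
tcp_rot: [-180.0, -0.0, 21.4]
ft_force: [-1.4, -1.0, 1.3]
finger_gap: 24.2
grip_force: 0.8
```

>>> send_rows(steps=[[[0.4, 0.16, 0], [0, 0, 0]], [[0.8, 0.31, 0], [0, 0, 0]], [[1.2, 0.47, 0], [0, 0, 0]], [[1.5, 0.58, 0], [0, 0, 0]], [[1.58, 0.61, 0], [0, 0, 0]], [[1.58, 0.61, 0], [0, 0, 0]], [[1.1, 0.42, 0], [0, 0, 0]], [[1.1, 0.42, 1.8], [0, 0, 0]], [[1.1, 0.42, 2.5], [0, 0, 0]], [[1.1, 0.42, 2.5], [0, 0, 0]]])

```text
time: 10.38
tool_pos: [582.5, 63.1, 82.6]
tcp_rot: [179.9, -0.3, 21.4]
ft_force: [-0.0, 0.5, -0.6]
finger_gap: 23.9
grip_force: 0.0
```

>>> send_rows(steps=[[[-1.3, -1.4, 0], [0, 0, 0.15]], [[-2.6, -2.8, 0], [0, 0, 0.3]], [[-3.9, -4.2, 0], [0, 0, 0.45]], [[-4.9, -5.2, 0], [0, 0, 0.496]], [[-4.98, -5.27, 0], [0, 0, 0.496]], [[-4.98, -5.27, 0], [0, 0, 0.496]], [[-4.98, -5.27, -1.2], [0, 0, 0.496]], [[-4.98, -5.27, -2.2], [0, 0, 0.496]], [[-4.98, -5.27, -2.5], [0, 0, 0.496]], [[-4.98, -5.27, -2.5], [0, 0, 0.496]]])

```text
time: 11.62
tool_pos: [431.3, -94.2, 4.5]
tcp_rot: [-179.9, 0.0, 49.8]
ft_force: [-0.7, 0.2, -0.5]
finger_gap: 24.1
grip_force: 0.0
```

```bash
python3 -c "import m;m.go()"|grep -v jar
```

```text
11.625 [431.3 -94.2   4.5] [-179.9    0.    49.8] [-0.7  0.2 -0.5]
top cap1 0.86 [371.  39.] bay [-245.   -8.] [171  79 229]
top cap1 0.8 [382. 140.] bay [-223.   91.] [165  79 225]
top cap1 0.58 [622.  79.] bay [9. 5.] [230 188  59]
top stub1 0.68 [547. 259.] bay [-45. 191.] [166 104  75]
scene cap1 0.87 [466. -59.] bay [-161. -115.] [188 154  94]
scene cap1 0.68 [387. 140.] bay [-218.   91.] [117  67 159]
scene cap1 0.59 [627.  80.] bay [14.  5.] [212 171 100]
scene cap1 0.55 [621. 131.] bay [14. 56.] [239 206 118]
scene stub1 0.84 [459. 180.] bay [-141.  123.] [183 116  96]
scene stub1 0.54 [548. 259.] bay [-45. 192.] [179 114  94]
```

>>> send_rows(steps=[[[0.3, 0.35, 0], [0, 0, 0]], [[0.6, 0.7, 0], [0, 0, 0]], [[0.9, 1.05, 0], [0, 0, 0]], [[1.2, 1.4, 0], [0, 0, 0]], [[1.5, 1.75, 0], [0, 0, 0]], [[1.8, 2.1, 0], [0, 0, 0]], [[2.1, 2.45, 0], [0, 0, 0]], [[2.38, 2.77, 0], [0, 0, 0]], [[2.38, 2.77, 0], [0, 0, 0]], [[2.0, 2.33, 0], [0, 0, 0]]])

```text
time: 13.28
tool_pos: [491.3, -24.9, 4.9]
tcp_rot: [180.0, -0.0, 49.9]
ft_force: [-0.1, -0.7, -0.1]
finger_gap: 23.8
grip_force: 0.0
```

>>> send_rows(steps=[[[0, 0, 1], [0, 0, 0]], [[0, 0, 1.8], [0, 0, 0]], [[-0.3, 0.3, 2], [0, 0, -0.15]], [[-0.5, 0.8, 2], [0, 0, -0.3]], [[-0.5, 0.98, 2], [0, 0, -0.45]], [[-0.5, 0.98, 2], [0, 0, -0.6]], [[-0.5, 0.98, 2], [0, 0, -0.736]], [[-0.5, 0.98, 2], [0, 0, -0.736]]])

```text
time: 14.28
tool_pos: [475.4, 3.5, 64.6]
tcp_rot: [180.0, 0.0, 7.6]
ft_force: [-0.2, 0.1, -0.6]
finger_gap: 24.1
grip_force: 0.0
```

```bash
python3 -c "import m;m.go()"|grep -v jar
```

```text
14.275 [475.4   3.5  64.6] [180.    0.    7.6] [-0.2  0.1 -0.6]
top cap1 0.54 [618. 136.] bay [11. 62.] [162 138  93]
top stub1 0.62 [546. 258.] bay [-47. 190.] [155  94  66]
top stub1 0.55 [616. 135.] bay [ 9. 61.] [162 138  93]
scene cap1 0.98 [627.  79.] bay [14.  4.] [219 177 104]
scene cap1 0.76 [528.  12.] bay [-92. -52.] [181 150  94]
scene cap1 0.74 [621. 132.] bay [14. 57.] [240 208 118]
scene cap1 0.73 [388.  38.] bay [-228.  -10.] [106  61 144]
scene cap1 0.72 [387. 140.] bay [-218.   91.] [116  67 158]
scene stub1 0.91 [547. 260.] bay [-46. 192.] [182 117  98]
scene stub1 0.66 [459. 180.] bay [-141.  123.] [184 118  97]
```

>>> send_rows(steps=[[[0, 0.07, -1], [0, 0, 0]], [[0, 0.07, -1.8], [0, 0, 0]], [[0, 0.07, -2], [0, 0, 0]], [[0.4, 0.12, -2], [0, 0, 0]], [[0.8, 0.17, -2], [0, 0, 0]], [[1.2, 0.22, -2], [0, 0, 0]], [[1.6, 0.27, -2], [0, 0, 0]], [[2.0, 0.32, -2], [0, 0, 0]], [[2.4, 0.37, -2], [0, 0, 0]], [[2.8, 0.42, -2], [0, 0, 0]]])

```text
time: 15.92
tool_pos: [561.1, 17.1, 4.9]
tcp_rot: [-180.0, 0.0, 7.6]
ft_force: [-2.3, -0.3, 3.3]
finger_gap: 24.2
grip_force: 1.6
```

>>> send_rows(steps=[[[0.4, 0.05, 0], [0, 0, 0]], [[0.8, 0.1, 0], [0, 0, 0]], [[1.15, 0.15, 0], [0, 0, 0]], [[1.28, 0.17, 0], [0, 0, 0]], [[1.28, 0.17, 0], [0, 0, 0]], [[0.8, 0.1, 0], [0, 0, 0]], [[0.8, 0.1, 2], [0, 0, 0]], [[-0.5, 0.1, 4], [0, 0, 0]], [[-2.5, 0, 5], [0, 0, 0]], [[-4.5, -2, 5], [0, 0, 0]]])

```text
time: 17.18
tool_pos: [449.2, -22.3, 155.8]
tcp_rot: [179.9, -0.3, 7.8]
ft_force: [-0.1, -1.5, 0.9]
finger_gap: 23.7
grip_force: 0.0
```

>>> send_rows(steps=[[[-0.5, -2, 0], [0, 0, 0]], [[-0.5, -4, 0], [0, 0, 0]], [[-0.5, -6, 0], [0, 0, 0]], [[-0.5, -8, 0], [0, 0, 0]], [[-0.5, -8, 0], [0, 0, 0]], [[-0.5, -8, 0], [0, 0, 0]]])

```text
time: 17.92
tool_pos: [433.4, -262.8, 152.4]
tcp_rot: [-180.0, 0.0, 7.5]
ft_force: [0.1, 0.1, 0.6]
finger_gap: 23.8
grip_force: 0.0
```

```bash
python3 -c "
import m;m.go();s=m.snapshot('top');m.save({'img':s['img'][120:310,140:360]},'end',3.5)"
```

```text
17.925 [ 433.4 -262.8  152.4] [-180.     0.     7.5] [0.1 0.1 0.6]
top cap1 0.86 [372.  39.] bay [-244.   -7.] [173  88 230]
top cap1 0.59 [629.  25.] bay [ 10. -51.] [246 212  63]
top cap1 0.59 [622.  80.] bay [9. 5.] [248 215  70]
top cap1 0.58 [382. 139.] bay [-223.   91.] [182  86 235]
top cap1 0.53 [617. 130.] bay [10. 56.] [249 221  70]
top stub1 0.58 [459. 179.] bay [-142.  122.] [164 127 120]
top stub1 0.55 [547. 258.] bay [-46. 191.] [176 111  80]
top jar 0.61 [ 623. -106.] bay [ -11. -180.] [249 251 250]
top jar 0.18 [625.  24.] bay [  5. -50.] [246 212  63]
scene cap1 0.71 [626.  80.] bay [13.  5.] [243 213 120]
scene cap1 0.65 [622. 131.] bay [15. 56.] [214 174 101]
scene cap1 0.63 [378.  39.] bay [-238.   -8.] [140  78 184]
scene cap1 0.54 [387. 139.] bay [-218.   90.] [104  62 141]
scene stub1 0.69 [546. 260.] bay [-46. 192.] [175 112  91]
scene stub1 0.55 [459. 180.] bay [-142.  123.] [180 115  95]
scene jar 0.72 [ 627. -106.] bay [  -6. -180.] [201 202 199]
```

View pics/end.png

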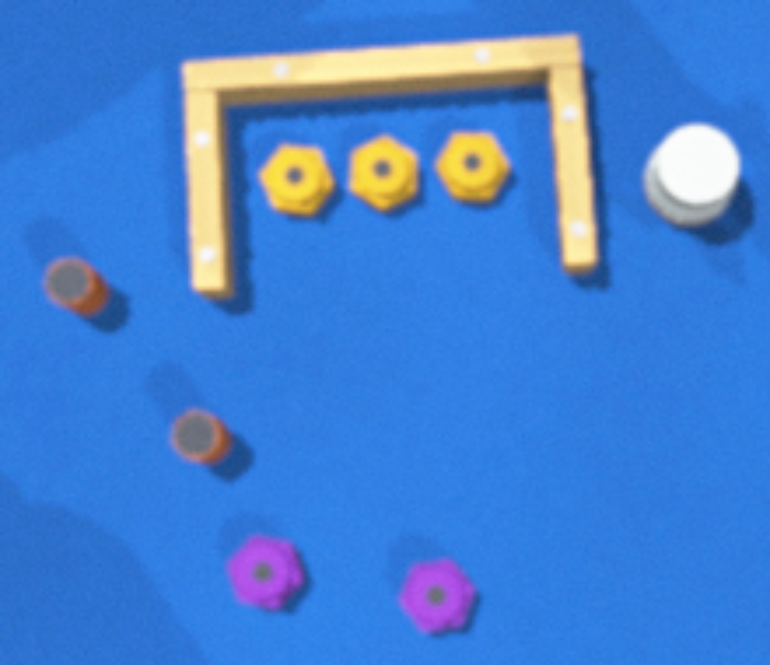

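All three brass caps are well inside the fence, at crop px (297,178), (384,172) and (473,165). The stubs, jar and purple caps are unmoved.

```bash
python3 -c "from bench import order;print(order.hand_in())"
```

```text
the job is handed in; nothing more can be done
None
```

The job is handed in: all three brass caps lie flat and wholly inside the fence, the stubs, jar and purple look-alikes were left where they stood, and it took about 18 s.

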